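Shovel pressed tea off the bench into the pot

ROBOT

A 6-joint arm with a two-finger parallel gripper is mounted at the origin on a cart in front of the work surface, level with it; the furniture and walls round the work are solid. World frame = base frame: x ahead of the robot, y to its left, z up, the work surface at z = 0. Lengths are in m, angles in degrees, forces in N, time in s.
With the tool pointing down it reaches from about 0.425 to 0.925 m from the base axis. Payload 12.5 kg.
Tool frame: the origin (TCP) lies at the very end of the fingers, on their centre line; the grasp point (between the pads) lies 19 mm behind it (robot.grasp_offset is the distance from the TCP to the grasp point, in m); z points along the fingers, y is the line along which they close (so a half turn about z gives the same grasp; the last joint's range is limited). The gripper opens to 85 mm and grips with 20 to 120 N. Pads are 22 mm wide; open, the fingers measure 114 mm over their backs; the gripper's body (76 mm by 85 mm) begins 54 mm behind the grasp point. The pads swing forward as they close: fully open they stand 13 mm farther back than shut.
Start: joints at [60.126, 28.126, 89.318, -0, 62.55, -6.05], TCP at [0.252, 0.572, 0.231] pointing down, gripper open.
Joint ranges: [-177.58, 177.58], [-47.91, 125.51], [2.72, 160], [-65.01, 245.01], [3.68, 167.84], [-153.87, 153.87]. Speed limits (degrees/s): [127.2, 127.2, 159.86, 180, 180, 180].

INTERFACE

Orientations are given as a 3x3 rotation matrix whose columns are the frame's x, y, z axes.
In Python, from workcell import robot gives the robot as it stands.
- The arm moves only by the tool arm_command, never from a script. Its argument "increments" is a list of rows, each a list of 7 numbers: the turn, a rotation vector about the tool's x, y, z in units of 0.12 rad (1.0 is 0.12 rad), then the shift along the tool's x, y, z in units of 3 cm (1.0 is 3 cm), then the closure, from -1 (fully open) to 1 (shut). In form: [[ax, ay, az, dx, dy, dz, claw], ...]. A call has 1 to 12 rows; each row shifts and turns the commanded pose from where the row before left it, along the tool's axes as they then stand; what a row does not reach is not made up. A row lasts 1/10 s, in which the tool goes at most 50 mm and 8.59 degrees, less where a joint would pass 70% of its speed; a pose out of reach is approached as far as the arm can. A call with a number of a shift or a turn outside -1 to 1 is refused whole. A call with a gripper value outside its range is refused whole. The fingers move at their own pace and stop on an object; "force" is the grip in N (left out, the last holds). Time passes only in rows, so rows that do not move let the fingers close. It gives the time, the measured TCP pose, the force, the opening and the grip force at its end, in the units of the state.
- robot.read_state(): the state, without advancing time (a new reading comes with each control period).
- robot.get_image(name): name is "scene" or "side" or "wrist"; returns (picture, depth): 420x560x3 uint8, red, green, blue; 420x560 float32, m along the optical axis (not along the pixel's ray), 0 where there is no reading.
- robot.calibration(name): a dict with "fovy" (degrees; the focal length in pixels is half the picture's height over the tangent of half this angle, whatever the lens; pixels are square), "cx", "cy" (the principal point, pixels), "k1" (the pictures are not rectified: a ray, as slopes to the right and down, at radius r is drawn at 1 + k1 r^2 times it, then the intrinsics apply), "R" (3x3) and "t" (3): a world point X has camera coordinates R X + t. Camera axes: x right, y down, z forward; pixel columns grow to the right and rows downward; lengths in m; the calibration is good to about 2 mm. A picture is of the moment at which its call begins: read the wrist's pose just before it. calibration takes no time and is no camera call; for the wrist camera it gives the pose at the moment of the call.
- robot.finish_job(): hands the job in; it is judged then, once.
The state is a dict: "t": time; "joint_pos": joint angles; "joint_velocities": joint speeds; "effort": joint torques, N m; "tcp_pos": TCP position; "tool_rot": TCP orientation; "contact_force": force on the tool from outside, world axes, zero at the start; "moment": the same for the moment, N m; "opening": finger opening in m; "grasp_force": force on a finger pad.
Only numpy, scipy, OpenCV 4.12 (cv2) and the standard library are available. Lean on these libraries where they do the work, as an engineer would, in place of code of your own. Each camera call takes 0.05 s, during which the arm holds its last target. There are 200 camera calls.

TASK

Three small pieces of pressed tea (a round cake, a domed nest and a little tablet) lie in front of the fixed steel stop on the bench. Take the flat aluminium scoop by its handle, use the stop to push the pieces onto it, lift them clear and tip all three into the steel pot, then lay the scoop flat on the worktable and let go. It is food, so the gripper must never touch the tea; leave the pot standing where it is, and do not disturb the check weight that stands among the tea, the spice jar or the label roll.

Things in the scene. Friction and masses are not known exactly. Their poses are not given: they have to be found in the camera images.
- stop: Fixed folded-steel stop: a wall 350 mm long, 39 high, 4 thick, with a wing (36 high, 4 thick) running 50 mm forward at each end; bay 342 mm wide inside, its floor the bare table. Origin on the table under the middle of the wall's inner face; +x through the wall away from the bay, y along it, z up. Tea and check weight stand about 78 mm apart along y, in any order, 30 to 80 mm before the wall.
- scoop_grip (a point): Middle of the black handle bar of the loose flat aluminium scoop (0.19 kg). Bar 85 mm long (x), 18 wide (y), 24 high, level, its middle 58 mm above the scoop's underside. +x points to the lip, y across, z up. Lip 100 mm ahead of this point and 58 below. Free height under the bar 44 mm.
- scoop_lip (a point): Middle of the scoop's straight lip, at its underside; same axes as the handle. Lip 0.4 mm thin, rising to the 2 mm floor over 15 mm. Blade 127 mm deep (room for all three pieces), 74 wide outside, 68 inside; side walls 18 mm high end 19 mm behind the lip; rear wall 32 mm high. Friction is about 0.6 (varies by a fifth), so tea stays on a nearly level blade and slides off one tipped 45 degrees or more.
- scoop: The same scoop; origin at its underside, 55 mm behind the lip, 45 mm ahead of the middle of the handle; same axes.
- pot: Loose open steel cooking pot, round, 144 mm across the rim, 68 mm high, wall 3 mm, 0.42 kg, with two small black loop handles that stand out at +y and -y to 106 mm from its axis, 54 to 62 mm above the table. Origin at the middle of its underside, z up.
- tea_cake_mid (a point): Round cake of dark pressed tea, 42 mm across, 16 mm thick, pillow-shaped with full round edges, 28 g; this point is its centre, 8 mm above its underside.
- tea_nest_mid (a point): Domed nest of dark pressed tea, 36 mm across, 22 mm high, lower edge rounded, 24 g; this point is on its axis, 11 mm above its underside.
- tea_tablet_mid (a point): Little round tablet of dark pressed tea, 28 mm across, 11 mm thick, round edges, 12 g; this point is its centre, 5.5 mm above its underside.
- tea_cake: The same cake; origin at the middle of its underside.
- tea_nest: The same nest; origin at the middle of its underside.
- tea_tablet: The same tablet; origin at the middle of its underside.
- check_weight: Bystander: round steel check weight with a knob, 28 mm across, 42 mm high, standing in the bay among the tea; origin at the middle of its underside.
- spice_jar: Bystander: spice jar with a white lid, 47 mm across, 98 mm high, standing beside the stop; origin at the middle of its underside.
- label_roll: Bystander: roll of white labels lying flat, 68 mm across, 40 mm high, beside the stop; origin at the middle of its underside.
Not all that is in view belongs to the job. What is shaped like the tea_nest but orange or pink is not meant.

How it is judged (in metres and radians):
On the way, in this order (a step that is already met when the one before it is completed fails the run):
1. the scoop presses a piece of tea against the stop (((contact force between tea_cake and stop above 0.05 N and contact force between tea_cake and scoop above 0.05 N) or (contact force between tea_nest and stop above 0.05 N and contact force between tea_nest and scoop above 0.05 N) or (contact force between tea_tablet and stop above 0.05 N and contact force between tea_tablet and scoop above 0.05 N))), for 0.05 s.
2. a piece of tea is carried on the scoop, clear of the table (((height (world z) of tea_cake_mid above 0.05 m and contact force between scoop and tea_cake above 0.03 N and contact force between tea_cake and pot below 0.01 N) or (height (world z) of tea_nest_mid above 0.05 m and contact force between scoop and tea_nest above 0.03 N and contact force between tea_nest and pot below 0.01 N) or (height (world z) of tea_tablet_mid above 0.05 m and contact force between scoop and tea_tablet above 0.03 N and contact force between tea_tablet and pot below 0.01 N))), for 0.1 s.
At the end, for the whole second after the job is handed in: All three pieces of tea lie at rest in the pot (centres within 62 mm of its axis, below 70 mm); the pot stands upright within 50 mm of where it began; the scoop lies level on the table (tilt under 0.12 rad, underside under 12 mm), released and at rest (horizontal distance between each of tea_cake_mid, tea_nest_mid, tea_tablet_mid and pot below 0.062 m and height (world z) of each of tea_cake_mid, tea_nest_mid, tea_tablet_mid below 0.07 m and linear speed of each of tea_cake, tea_nest, tea_tablet, scoop below 0.03 m/s and angle between pot's own z axis and vertical below 0.1 rad and distance of pot from where it was at the start of the episode below 0.05 m and angle between scoop's own z axis and vertical below 0.12 rad and height (world z) of scoop below 0.012 m and contact force between the fingers and scoop below 0.1 N); the robot touches nothing.
It fails at once if the gripper or arm touches the tea (contact force between any of the fingers, the arm and tea_cake above 0.2 N or contact force between any of the fingers, the arm and tea_nest above 0.2 N or contact force between any of the fingers, the arm and tea_tablet above 0.2 N).
It fails at once if the check weight, spice jar or label roll is shifted by more than 20 mm or knocked over (distance of any of check_weight, spice_jar, label_roll from where it was at the start of the episode above 0.02 m or angle between any of check_weight, spice_jar, label_roll's own z axis and vertical above 0.5 rad).
It fails at once if the pot is tipped over (angle between pot's own z axis and vertical above 0.6 rad).
It also fails if it takes over 69 s, if anything falls off the work surface, if the arm or the gripper's body presses on something with over 40 N, if the wrist force passes 120 N, or if a joint passes its speed limit or range.

## Working session

There is one attempt and no reset: what is moved stays moved. The work goes in short steps, Python scripts to look and compute and a tool call to move; the robot and the scene stay as the last step left them, time stands still between calls to the robot, and variables do not carry over. Pictures are saved under pics/ and viewed, at most 10 in all, crops included, and the job is handed in when it is done.

Besides the shell and the picture viewer there is one more tool, called after "Emit:" as a command line: name --pt "numbers of a row" for each row, then --argument value for the rest. arm_command: Moves the arm, as the interface text tells. Shifts and turns lie within -1 to 1; 1 stands for 3 cm of shift or 0.12 rad of turn. Its arguments: {"type":"object","properties":{"increments":{"type":"array"},"force":{"type":"number"}},"required":["increments"]}

```bash
mkdir -p pics; ls; cat > h.py <<'E'
import numpy as np, cv2
from workcell import robot
def grab(n):
    c=robot.calibration(n); im,d=robot.get_image(n); return c,im,d
def K(c):
    f=210/np.tan(np.radians(c["fovy"]/2)); return f
def rays(c,uv):
    f=K(c); uv=np.atleast_2d(np.asarray(uv,float))
    dd=(uv-[c["cx"],c["cy"]])/f; p=dd.copy()
    for _ in range(20): p=dd/(1+c["k1"]*(p**2).sum(1,keepdims=True))
    return np.c_[p,np.ones(len(p))]
def onplane(c,uv,z):
    R=np.array(c["R"]);t=np.array(c["t"]); o=-R.T@t; w=rays(c,uv)@R
    return o+w*((z-o[2])/w[:,2:3])
def cloud(c,d):
    R=np.array(c["R"]);t=np.array(c["t"])
    v,u=np.mgrid[:420,:560]; r=rays(c,np.c_[u.ravel(),v.ravel()])
    P=(r*d.reshape(-1,1)-t)@R; P[d.ravel()==0]=np.nan
    return P.reshape(420,560,3)
E
python3 - <<'E'
from h import *
for n in("scene","side"):
    c,im,d=grab(n); cv2.imwrite(f"pics/{n}0.png",im[:,:,::-1]); np.savez(f"{n}0.npz",im=im,P=cloud(c,d))
    print(n,c["fovy"],c["k1"],-np.array(c["R"]).T@c["t"],(d>0).mean())
E
```

```text
pics
scene 50.13106858946662 -0.03623177136948911 [ 0.15291364 -0.66120414  0.90718856] 0.9959353741496598
side 51.06162334911829 -0.030499827462954657 [ 0.33866898 -1.15198199  0.57973964] 0.9959906462585034
```

View pics/scene0.png

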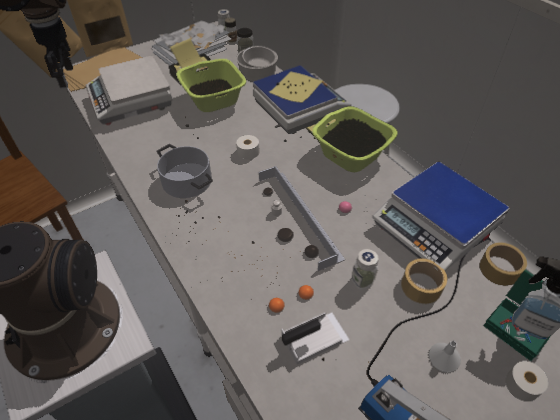

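View pics/side0.png

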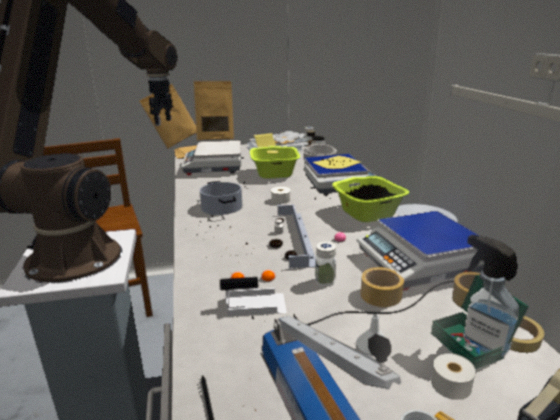

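The scene view shows the pot at (185,172), the stop running from (262,172) to (335,262), and the bay pieces: (267,191) small tea, (277,206) the weight, (285,235) and (311,250) tea. The scoop is at (315,335) with its black handle at (301,330), the jar at (366,265) and the label roll at (247,146). Next I'll work out their positions from depth.

```bash
python3 - <<'E'
from h import *
D=np.load("scene0.npz");im=D["im"].astype(int);P=D["P"]
c=robot.calibration("scene")
g=lambda u0,u1,v0,v1:(slice(v0,v1),slice(u0,u1))
def st(name,sl,m):
    p=P[sl][m]; p=p[np.isfinite(p).all(1)]
    if len(p)<3: print(name,len(p));return
    print(name,len(p),"mean",p.mean(0).round(4),"min",p.min(0).round(3),"max",p.max(0).round(3)); return p
# table height
print("table",np.nanmedian(P[280:300,200:215,2]),np.nanmedian(P[215:225,250:262,2]))
for n,s in dict(t1=g(258,273,184,198),t2=g(274,296,226,246),t3=g(302,320,243,259)).items():
    b=im[s].sum(2); m=b<200; v,u=np.nonzero(m)
    p=st(n,s,m)
    uv=[u.mean()+s[1].start,v.mean()+s[0].start]; print("  px",uv,m.sum(),onplane(c,uv,.008).round(4))
s=g(268,285,198,215); st("weight",s,P[s][...,2]>.02)
s=g(150,215,140,200); st("pot rim",s,(P[s][...,2]>.058)&(P[s][...,2]<.08))
s=g(350,382,245,290); st("jar",s,P[s][...,2]>.085)
s=g(232,264,132,160); st("roll",s,P[s][...,2]>.033)
s=g(275,330,310,348); m=(im[s].sum(2)<150)&(P[s][...,2]>.05); p=st("handle",s,m)
q=p[p[:,2]>.064][:,:2]; print(cv2.minAreaRect(q.astype(np.float32)*1000))
s=g(255,345,165,270); m=(P[s][...,2]>.03)&(P[s][...,2]<.045); p=st("stop",s,m)
np.save("stop.npy",p); print(cv2.minAreaRect(p[:,:2].astype(np.float32)*1000))
E
python3 - <<'E'
from h import *
im=cv2.imread("pics/scene0.png")
a=cv2.resize(im[290:375,265:365],(500,425),interpolation=cv2.INTER_CUBIC)
b=cv2.resize(im[165:270,250:345],(300,332),interpolation=cv2.INTER_CUBIC)
o=np.zeros((425,800,3),np.uint8);o[:,:500]=a;o[:332,500:]=b;cv2.imwrite("pics/crop.png",o)
E
```

```text
table 0.0003674181340175225 0.00048237934833416914
t1 53 mean [0.599  0.0959 0.01  ] min [ 0.588  0.085 -0.001] max [0.612 0.11  0.015]
  px [np.float64(267.49056603773585), np.float64(191.33962264150944)] 53 [[0.6    0.0976 0.008 ]]
t2 164 mean [ 0.5523 -0.0628  0.0146] min [ 0.535 -0.08   0.002] max [ 0.572 -0.042  0.021]
  px [np.float64(284.8909090909091), np.float64(234.5090909090909)] 165 [[ 0.5553 -0.0584  0.008 ]]
t3 144 mean [ 0.5768 -0.144   0.0166] min [ 0.563 -0.158  0.001] max [ 0.595 -0.125  0.025]
  px [np.float64(311.27777777777777), np.float64(251.20833333333334)] 144 [[ 0.5809 -0.139   0.008 ]]
weight 90 mean [0.5797 0.0198 0.0321] min [0.569 0.009 0.02 ] max [0.594 0.035 0.046]
pot rim 539 mean [0.4306 0.2684 0.0639] min [0.36  0.164 0.058] max [0.503 0.378 0.074]
jar 344 mean [ 0.6308 -0.2761  0.0969] min [ 0.61  -0.297  0.085] max [ 0.656 -0.25   0.105]
roll 287 mean [0.6417 0.278  0.0398] min [0.607 0.246 0.034] max [0.678 0.319 0.045]
handle 413 mean [ 0.4148 -0.3273  0.0683] min [ 0.376 -0.338  0.053] max [ 0.46  -0.313  0.075]
((417.8758239746094, -325.4404296875), (19.41742515563965, 83.24982452392578), 83.00863647460938)
stop 444 mean [ 0.6215 -0.0387  0.0371] min [ 0.563 -0.2    0.03 ] max [0.657 0.156 0.044]
((602.70361328125, -21.677978515625), (354.06439208984375, 72.87825775146484), 83.4661636352539)
```

View pics/crop.png

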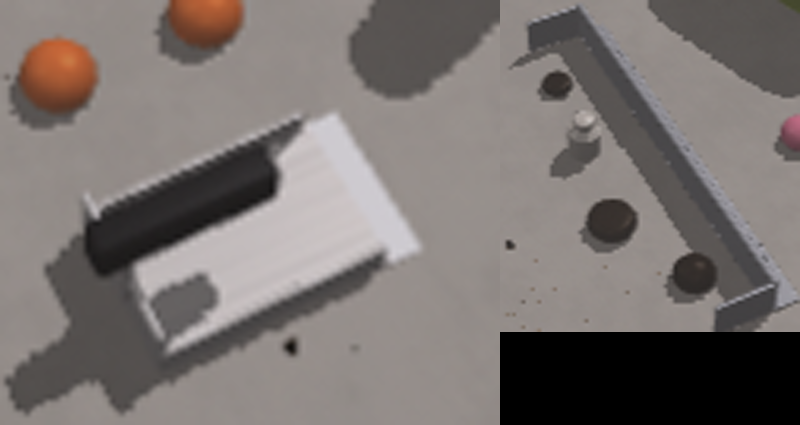

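The crop shows that the lip points away from the handle toward the stop. In the bay the order is tablet, weight, cake, nest. Next I'll fit the stop wall, pot and scoop more closely.

```bash
python3 - <<'E'
from h import *
from scipy.optimize import least_squares
D=np.load("scene0.npz");im=D["im"].astype(int);P=D["P"]
S=np.load("side0.npz");Q=S["P"]
# stop inner face
p=P[165:270,255:345].reshape(-1,3); p=p[np.isfinite(p).all(1)]
th=np.radians(-6.5)
for it in range(3):
    ex=np.array([np.cos(th),np.sin(th)]);ey=np.array([-ex[1],ex[0]])
    a=p[:,:2]@ex; b=p[:,:2]@ey; m=(p[:,2]>.008)&(p[:,2]<.032)
    if it==0: med=None
    mid=(b>np.percentile(b[m],15))&(b<np.percentile(b[m],85))&m&(a>.61)
    k=np.polyfit(b[mid],a[mid],1); r=a[mid]-np.polyval(k,b[mid])
    print("face",mid.sum(),k,r.std()); th-=np.arctan(k[0])
ex=np.array([np.cos(th),np.sin(th)]);ey=np.array([-ex[1],ex[0]]);a=p[:,:2]@ex; b=p[:,:2]@ey
mid=m&(a>.61); wall=np.median(a[mid&(b>-.1)&(b<.15)])
print("yaw",np.degrees(th),"wall a",wall)
t=(p[:,2]>.034)&(a>wall-.02); bb=np.sort(b[t]); print("stop b range",bb[[3,-4]],"a",np.percentile(a[t],[5,50,95]))
for n,xy in dict(tab=(.6,.0965),cake=(.5538,-.0606),nest=(.5788,-.1415),wt=(.5797,.0198),jar=(.6308,-.2761),scoop=(.4179,-.3254)).items():
    print(n,"to wall",(wall-np.dot(xy,ex)).round(4),"b",np.dot(xy,ey).round(4))
for nm,X,s,sh in(("scene",P,(slice(135,205),slice(145,225)),0),("side",Q,(slice(175,220),slice(190,250)),0)):
    q=X[s].reshape(-1,3); q=q[(q[:,2]>.0645)&(q[:,2]<.08)]
    f=lambda v:np.hypot(q[:,0]-v[0],q[:,1]-v[1])-v[2]
    o=least_squares(f,[.43,.27,.07],loss="soft_l1",f_scale=.003); print(nm,"pot",len(q),o.x.round(4),q[:,2].max())
# handles of pot
q=P[135:205,145:225].reshape(-1,3);h=q[(np.hypot(q[:,0]-.431,q[:,1]-.268)>.082)&(q[:,2]>.04)&(q[:,2]<.075)]
for sg in(1,-1):
    k=h[(h[:,1]-.268)*sg>0]; print("handle",len(k),k.mean(0).round(3) if len(k) else "")
# scoop handle, side view
q=Q[270:300,210:270].reshape(-1,3); i=S["im"][270:300,210:270].reshape(-1,3).astype(int).sum(1)
k=q[(i<130)&(q[:,2]>.05)]; print("side handle",len(k),k.min(0).round(3),k.max(0).round(3),k.mean(0).round(3))
# scoop floor/lip bright pixels
s=(slice(300,370),slice(275,360)); q=P[s].reshape(-1,3); i=im[s].reshape(-1,3).min(1)
w=(i>165)&(q[:,2]<.03); k=q[w]; r=cv2.minAreaRect((k[:,:2]*1000).astype(np.float32)); print("bright",w.sum(),r,cv2.boxPoints(r).round(1).tolist())
st=robot.read_state(); print(st["tcp_pos"],np.round(st["tool_rot"],3),st["opening"])
c=robot.calibration("wrist"); print("wristcam in tool",(np.array(st["tool_rot"]).T@(-np.array(c["R"]).T@c["t"]-st["tcp_pos"])).round(3))
E
```

```text
face 362 [0.11006657 0.64952738] 0.04737957078814015
face 361 [-0.06557638  0.64713063] 0.03902026431268964
face 362 [0.05768824 0.64606297] 0.04507204209688051
yaw -12.330822159069676 wall a 0.6313515118755497
stop b range [-0.06485993  0.25639427] a [0.61298505 0.62783942 0.64051177]
tab to wall 0.0658 b 0.2224
cake to wall 0.0774 b 0.0591
nest to wall 0.0357 b -0.0146
wt to wall 0.0693 b 0.1431
jar to wall -0.0439 b -0.135
scoop to wall 0.1536 b -0.2286
scene pot 233 [0.4316 0.2705 0.0705] 0.07389546168181793
side pot 122 [0.4286 0.2708 0.07  ] 0.07102670965759963
handle 70 [0.415 0.365 0.061]
handle 78 [0.447 0.174 0.061]
side handle 342 [ 0.378 -0.338  0.051] [ 0.455 -0.319  0.073] [ 0.416 -0.33   0.063]
bright 971 ((459.2498474121094, -327.7862854003906), (77.53353118896484, 122.65826416015625), 81.4962387084961) [[392.8999938964844, -357.1000061035156], [514.2000122070312, -375.20001220703125], [525.5999755859375, -298.5], [404.29998779296875, -280.3999938964844]]
[0.25235415 0.57159256 0.23079389] [[-0.915  0.404 -0.   ]
 [ 0.404  0.915 -0.001]
 [ 0.    -0.001 -1.   ]] 0.08536912900617276
wristcam in tool [ 0.083 -0.001 -0.143]
```

```bash
python3 - <<'E'
from h import *
from scipy.optimize import least_squares
for n,s in(("scene",(slice(165,275),slice(255,345))),("side",(slice(200,275),slice(272,322)))):
    P=np.load(n+"0.npz")["P"][s].reshape(-1,3)
    th=np.radians(-6.5); E=lambda th:np.array([[np.cos(th),np.sin(th)],[-np.sin(th),np.cos(th)]])
    q=P@np.eye(3); ab=q[:,:2]@E(th).T
    m=(q[:,2]>.012)&(q[:,2]<.034)&(ab[:,0]>.60)&(ab[:,0]<.66)&(ab[:,1]>-.1)&(ab[:,1]<.22)
    a,b=ab[m].T; f=lambda v:a-v[0]-v[1]*b
    o=least_squares(f,[.625,0],loss="soft_l1",f_scale=.002); th2=th-np.arctan(o.x[1]); ab=q[:,:2]@E(th2).T
    r=f(o.x); w=np.median(ab[m][:,0]); t=(q[:,2]>.03)&(q[:,2]<.045)&(abs(ab[:,0]-w)<.012)
    print(n,m.sum(),"yaw",np.degrees(th2),"wall",w,np.percentile(abs(r),[50,90]),"b",np.percentile(ab[t][:,1],[1,99]))
    for k,xy in dict(tab=(.6,.0965),cake=(.5538,-.0606),nest=(.5788,-.1415),wt=(.5797,.0198),jar=(.6308,-.2761),scoop=(.4179,-.3260)).items():
        print("  ",k,"to wall",(w-E(th2)[0]@xy).round(4),"b",(E(th2)[1]@xy).round(4))
E
```

```text
scene 398 yaw -6.74884960700667 wall 0.6316010312085292 [0.00081683 0.01676984] b [-0.1254552  0.2222488]
   tab to wall 0.0471 b 0.1663
   cake to wall 0.0745 b 0.0049
   nest to wall 0.0402 b -0.0725
   wt to wall 0.0582 b 0.0878
   jar to wall -0.0273 b -0.2001
   scoop to wall 0.1783 b -0.2746
side 122 yaw -6.060302396774552 wall 0.627767749227035 [0.001884   0.01889815] b [-0.22338588  0.21634937]
   tab to wall 0.0413 b 0.1593
   cake to wall 0.0707 b -0.0018
   nest to wall 0.0373 b -0.0796
   wt to wall 0.0534 b 0.0809
   jar to wall -0.0287 b -0.208
   scoop to wall 0.1778 b -0.2801
```

Emit:
arm_command --pt "0 0 0.4 -1 -0.09 0 -1" --pt "0 0 0.4 -1 -0.09 0 -1" --pt "0 0 0.4 -1 -0.09 0 -1" --pt "0 0 0.4 -1 -0.09 0 -1" --pt "0 0 0.4 -1 -0.09 0 -1" --pt "0 0 0.4 -1 -0.09 0 -1" --pt "0 0 0.42 -1 -0.09 0 -1" --pt "0 0 0.42 -1 -0.09 0 -1" --pt "0 0 0.42 -1 -0.09 0 -1" --pt "0 0 0.42 -1 -0.09 0 -1" --pt "0 0 0.42 -1 -0.09 0 -1" --pt "0 0 0.42 -1 -0.09 0 -1"

```text
t: 1.3
tcp_pos: [0.5081, 0.322, 0.231]
tool_rot: [[-0.533, 0.846, -0.001], [0.846, 0.533, -0.0], [0.0, -0.001, -1.0]]
contact_force: [0.6, 0.8, -0.7]
opening: 0.0853
grasp_force: 0.0
```

Emit:
arm_command --pt "0 0 0.43 -1 -0.09 0 -1" --pt "0 0 0.43 -1 -0.09 0 -1" --pt "0 0 0.43 -1 -0.09 0 -1" --pt "0 0 0.43 -1 -0.09 0 -1" --pt "0 0 0.43 -1 -0.09 0 -1" --pt "0 0 0.43 -1 -0.09 0 -1" --pt "0 0 0.44 -1 -0.09 0 -1" --pt "0 0 0.44 -1 -0.09 0 -1" --pt "0 0 0.44 -1 -0.09 0 -1" --pt "0 0 0.44 -1 -0.09 0 -1" --pt "0 0 0.44 -1 -0.09 0 -1" --pt "0 0 0.44 -1 -0.09 0 -1"

```text
t: 2.5
tcp_pos: [0.5744, -0.0274, 0.231]
tool_rot: [[0.064, 0.998, -0.0], [0.998, -0.064, 0.0], [0.0, -0.0, -1.0]]
contact_force: [0.1, 0.5, 1.5]
opening: 0.0858
grasp_force: 0.0
```

```bash
cat > pl.py <<'E'
import numpy as np
from scipy.linalg import logm,expm
from scipy.spatial.transform import Rotation as Ro
def rot(yaw,pitch=0):
    """tool down, tool x at yaw; pitch>0 = lip (tool +x) down"""
    b=Ro.from_euler("z",yaw,degrees=True)*Ro.from_euler("y",pitch,degrees=True)*Ro.from_euler("x",180,degrees=True)
    return b.as_matrix()
def T(p,R):
    M=np.eye(4);M[:3,:3]=R;M[:3,3]=p;return M
def seg(A,B,n=None):
    X=np.linalg.inv(A)@B; L=np.real(logm(X))
    if n is None:
        for n in range(1,99):
            M=expm(L/n); r=Ro.from_matrix(M[:3,:3]).as_rotvec()/.12
            if max(abs(r).max(),abs(M[:3,3]/.03).max())<=1 and np.linalg.norm(M[:3,3])<.045: break
    M=expm(L/n); row=np.r_[Ro.from_matrix(M[:3,:3]).as_rotvec()/.12,M[:3,3]/.03]
    print(n,"x",row.round(3).tolist()); return B
def cur():
    from workcell import robot
    s=robot.read_state(); return T(s["tcp_pos"],np.array(s["tool_rot"]))
E
python3 - <<'E'
from pl import *
A=cur(); A=T([.5744,-.0274,.231],rot(86.3)); seg(A,T([.418,-.326,.2],rot(-6.75)))
E
```

```text
14 x [0.0, -0.0, 0.967, -0.847, 0.296, 0.074]
```

Emit:
arm_command --pt "0 0 0.97 -0.85 0.3 0.07 -1" --pt "0 0 0.97 -0.85 0.3 0.07 -1" --pt "0 0 0.97 -0.85 0.3 0.07 -1" --pt "0 0 0.97 -0.85 0.3 0.07 -1" --pt "0 0 0.97 -0.85 0.3 0.07 -1" --pt "0 0 0.97 -0.85 0.3 0.07 -1" --pt "0 0 0.97 -0.85 0.3 0.07 -1"

```text
t: 3.2
tcp_pos: [0.5611, -0.211, 0.2161]
tool_rot: [[0.772, 0.636, -0.0], [0.636, -0.772, 0.0], [-0.0, -0.001, -1.0]]
contact_force: [-1.0, -1.0, -0.3]
opening: 0.0853
grasp_force: 0.0
```

Emit:
arm_command --pt "0 0 0.97 -0.85 0.3 0.07 -1" --pt "0 0 0.97 -0.85 0.3 0.07 -1" --pt "0 0 0.97 -0.85 0.3 0.07 -1" --pt "0 0 0.97 -0.85 0.3 0.07 -1" --pt "0 0 0.97 -0.85 0.3 0.07 -1" --pt "0 0 0.97 -0.85 0.3 0.07 -1" --pt "0 0 0.97 -0.85 0.3 0.07 -1" --pt "0 0 0 0 0 0 -1"

```text
t: 4.0
tcp_pos: [0.4163, -0.3269, 0.2014]
tool_rot: [[0.992, -0.126, -0.001], [-0.126, -0.992, 0.001], [-0.001, -0.001, -1.0]]
contact_force: [0.1, 0.4, 0.4]
opening: 0.085
grasp_force: 0.0
```

```bash
python3 - <<'E'
from h import *
from pl import *
s=robot.read_state(); print(s["tcp_pos"],np.degrees(np.arctan2(s["tool_rot"][1][0],s["tool_rot"][0][0])),np.round(s["joint_pos"],1))
c,im,d=grab("wrist"); cv2.imwrite("pics/w1.png",im[:,:,::-1]); P=cloud(c,d)
m=(im.astype(int).sum(2)<150)&(P[...,2]>.055)&(P[...,2]<.08)&(abs(P[...,1]+.33)<.04)&(abs(P[...,0]-.418)<.06)
q=P[m]; print(m.sum(),q.mean(0),q.min(0),q.max(0),cv2.minAreaRect((q[:,:2]*1000).astype(np.float32)))
E
```

```text
[ 0.41632987 -0.32688348  0.20144444] -7.238793058353279 [-45.3  22.4 104.7  -0.   53.   52. ]
1424 [ 0.4208816  -0.3240153   0.06951255] [ 0.37705746 -0.33581406  0.05688103] [ 0.46050472 -0.31110208  0.07204804] ((418.87933349609375, -323.50494384765625), (17.139198303222656, 82.84413146972656), 83.10977935791016)
```

View pics/w1.png

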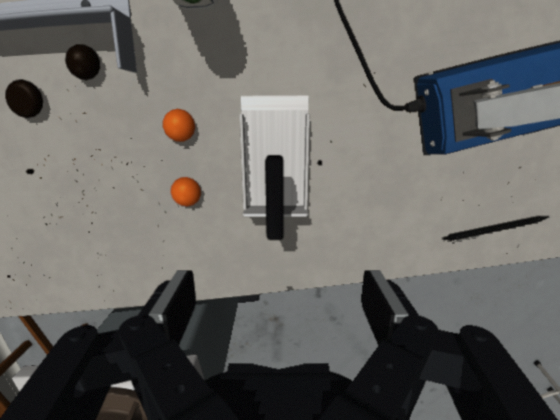

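The wrist view shows the bar at column 275, midway between the fingers, with the lip ahead at (275,97). The grasp is lined up, so I'll lower and close.

Emit:
arm_command --pt "0 0 0 0.05 -0.1 0.9 -1" --pt "0 0 0 0 0 1 -1" --pt "0 0 0 0 0 1 -1" --pt "0 0 0 0 0 1 -1" --pt "0 0 0 0 0 0.8 -1" --pt "0 0 0 0 0 0.5 -1" --pt "0 0 0 0 0 0.22 -1" --pt "0 0 0 0 0 0 -1" --pt "0 0 0 0 0 0 0.2" --pt "0 0 0 0 0 0 0.5" --pt "0 0 0 0 0 0 1" --pt "0 0 0 0 0 0 1" --force 60

```text
t: 5.25
tcp_pos: [0.4207, -0.3237, 0.0398]
tool_rot: [[0.993, -0.12, 0.001], [-0.12, -0.993, -0.001], [0.001, 0.0, -1.0]]
contact_force: [-0.3, -0.2, -0.2]
opening: 0.0282
grasp_force: 0.0
```

Emit:
arm_command --pt "0 0 0 0 0 0 1" --pt "0 0 0 0 0 0 1" --pt "0 0 0 0 0 0 1" --pt "0 0 0 0 0 0 1" --force 80

```text
t: 5.65
tcp_pos: [0.4207, -0.3236, 0.0398]
tool_rot: [[0.993, -0.12, 0.001], [-0.12, -0.993, -0.0], [0.001, 0.0, -1.0]]
contact_force: [-0.0, 1.1, 6.1]
opening: 0.0168
grasp_force: 79.2
```

Emit:
arm_command --pt "0 0 0 0 0 -0.6 1" --pt "0 0 0 0 0 -1 1" --pt "0 0 0 0 -0.4 -0.5 1" --pt "0 0 0 0 -0.9 0 1" --pt "0 0 0 0 -1 0 1" --pt "0 0 0 0 -1 0 1" --pt "0 0 0 0 -1 0 1" --pt "0 0 0 0 -1 0 1" --pt "0 0 0 0 -0.8 0 1" --pt "0 -0.29 0 0 -0.5 0.5 1" --pt "0 0 0 0 0 0.6 1" --pt "0 0 0 0 0 0 1"

```text
t: 6.85
tcp_pos: [0.443, -0.1261, 0.068]
tool_rot: [[0.992, -0.119, -0.037], [-0.119, -0.993, 0.005], [-0.038, -0.001, -0.999]]
contact_force: [-0.8, -0.2, -2.3]
opening: 0.0171
grasp_force: 78.3
```

```bash
cat > look.py <<'E'
import sys
from h import *
s=robot.read_state(); ex=np.array([.9931,-.1175,0]);ey=np.array([.1175,.9931,0])
p=np.array(s["tcp_pos"]); R=np.array(s["tool_rot"])
print("t",s["t"],"tcp a,b,z",(ex@p).round(4),(ey@p).round(4),p[2].round(4),"yaw",np.degrees(np.arctan2(R[1,0],R[0,0])).round(2),"pitch",np.degrees(np.arcsin(-R[2,0])).round(2),"F",np.round(s["contact_force"],1),s["opening"])
c,im,d=grab("wrist"); cv2.imwrite("pics/tmp.png",im[:,:,::-1]); P=cloud(c,d)
a=P[...,0]*.9931-P[...,1]*.1175; b=P[...,0]*.1175+P[...,1]*.9931; z=P[...,2]; I=im.astype(int).sum(2)
# dark tea blobs
m=((I<170)&(a>.44)&(a<.645)&(b>-.125)&(b<.22)&(z<.07)&(z>.004)).astype(np.uint8)
n,l,st,ce=cv2.connectedComponentsWithStats(m)
for i in range(1,n):
    if st[i,4]>80:
        k=l==i; print("dark",st[i,4],"px",ce[i].round(0),"a %.3f b %.3f z %.3f..%.3f"%(a[k].mean(),b[k].mean(),z[k].min(),z[k].max()),"ext",np.ptp(a[k]).round(3),np.ptp(b[k]).round(3))
w=(z>.012)&(z<.032)&(a>.6)&(a<.66)&(b>-.11)&(b<.2)&(I>150)
if w.sum()>50: print("wall a",np.median(a[w]).round(4),w.sum())
np.savez("w.npz",im=im,a=a,b=b,z=z)
E
python3 look.py
```

```text
t 6.85 tcp a,b,z 0.4548 -0.0732 0.068 yaw -6.85 pitch 2.16 F [-0.8 -0.2 -2.3] 0.017140214116529818
dark 2355 px [270.  21.] a 0.586 b -0.069 z 0.006..0.024 ext 0.025 0.034
dark 712 px [28. 57.] a 0.571 b 0.081 z 0.004..0.025 ext 0.021 0.008
dark 3580 px [149.  76.] a 0.557 b 0.005 z 0.004..0.019 ext 0.04 0.039
dark 105 px [219. 146.] a 0.518 b -0.040 z 0.031..0.041 ext 0.027 0.001
```

View pics/tmp.png

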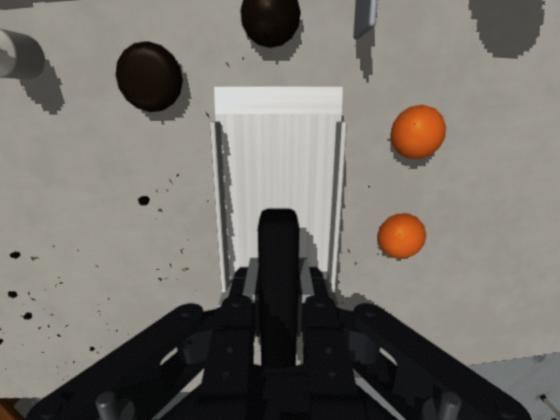

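The view shows the nest at (270,21) straight ahead of the lip (row 88, columns 214–342). The cake at (149,76) and the wing at (365,15) are clear of the blade. Now I'll lower the lip onto the table and advance.

Emit:
arm_command --pt "0 0 0 0 -0.1 0.5 1" --pt "0 0 0 0 0 0.25 1" --pt "0 0 0 0 0 0.08 1" --pt "0 0 0 0 0 0 1"

```text
t: 7.3
tcp_pos: [0.4432, -0.1241, 0.0446]
tool_rot: [[0.992, -0.121, -0.035], [-0.121, -0.993, 0.004], [-0.035, -0.0, -0.999]]
contact_force: [-0.5, 0.0, -1.5]
opening: 0.0168
grasp_force: 78.5
```

Emit:
arm_command --pt "0 0 0 0 0 0.04 1" --pt "0 0 0 0 0 0 1"

```text
t: 7.5
tcp_pos: [0.4433, -0.124, 0.0435]
tool_rot: [[0.992, -0.121, -0.034], [-0.12, -0.993, 0.004], [-0.034, 0.0, -0.999]]
contact_force: [0.2, 0.2, -2.2]
opening: 0.0166
grasp_force: 78.5
```

Emit:
arm_command --pt "0 0 0 0 0 0.03 1" --pt "0 0 0 0 0 0 1"

```text
t: 7.7
tcp_pos: [0.4432, -0.1239, 0.0426]
tool_rot: [[0.992, -0.12, -0.034], [-0.12, -0.993, 0.004], [-0.034, 0.0, -0.999]]
contact_force: [-2.5, -0.1, 3.8]
opening: 0.0171
grasp_force: 79.2
```

Emit:
arm_command --pt "0 0 0 0.2 0 -0.007 1" --pt "0 0 0 0.35 0 -0.012 1" --pt "0 0 0 0.35 0 -0.012 1" --pt "0 0 0 0.35 0 -0.012 1" --pt "0 0 0 0.35 0 -0.012 1" --pt "0 0 0 0.3 0 -0.01 1" --pt "0 0 0 0.2 0 -0.007 1"

```text
t: 8.4
tcp_pos: [0.5063, -0.1314, 0.0426]
tool_rot: [[0.992, -0.12, -0.035], [-0.12, -0.993, 0.004], [-0.035, -0.0, -0.999]]
contact_force: [-4.4, 0.7, 6.2]
opening: 0.017
grasp_force: 79.6
```

Emit:
arm_command --pt "0 0 0 0.15 0 -0.005 1" --pt "0 0 0 0.1 0 -0.003 1" --pt "0 0 0 0.1 0 -0.003 1"

```text
t: 8.7
tcp_pos: [0.5162, -0.1325, 0.0425]
tool_rot: [[0.992, -0.12, -0.035], [-0.12, -0.993, 0.004], [-0.035, -0.0, -0.999]]
contact_force: [-6.2, 0.2, 6.6]
opening: 0.0167
grasp_force: 79.6
```

Emit:
arm_command --pt "0 0 0 0.08 0 -0.003 1" --pt "0 0 0 0.06 0 -0.002 1" --pt "0 0 0 0 0 0 1"

```text
t: 9.0
tcp_pos: [0.5206, -0.1331, 0.0426]
tool_rot: [[0.992, -0.12, -0.035], [-0.12, -0.993, 0.004], [-0.035, -0.0, -0.999]]
contact_force: [-2.8, 1.2, 5.0]
opening: 0.0168
grasp_force: 79.5
```

```bash
python3 look.py
```

```text
t 9.0 tcp a,b,z 0.5326 -0.071 0.0426 yaw -6.9 pitch 1.99 F [-2.8  1.2  5. ] 0.016818261767199832
dark 3137 px [273. 115.] a 0.613 b -0.069 z 0.007..0.026 ext 0.035 0.034
dark 362 px [369.  99.] a 0.621 b -0.120 z 0.004..0.031 ext 0.021 0.001
dark 3135 px [154. 207.] a 0.560 b 0.005 z 0.005..0.018 ext 0.041 0.039
dark 592 px [278. 218.] a 0.572 b -0.071 z 0.051..0.070 ext 0.008 0.017
dark 82 px [259. 268.] a 0.549 b -0.063 z 0.048..0.070 ext 0.018 0.003
dark 111 px [299. 269.] a 0.546 b -0.081 z 0.047..0.070 ext 0.014 0.005
dark 314 px [319. 281.] a 0.534 b -0.092 z 0.007..0.070 ext 0.037 0.019
dark 256 px [239. 279.] a 0.539 b -0.052 z 0.006..0.070 ext 0.037 0.016
wall a 0.6221 730
```

View pics/tmp.png

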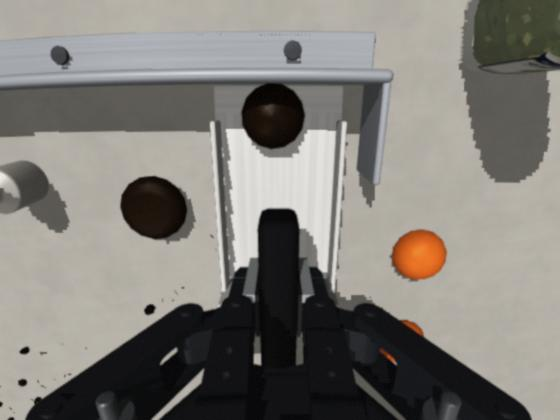

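The nest is now on the blade at (273,115), with the lip nearly at the wall. I'll nudge forward until the force rises.

Emit:
arm_command --pt "0 0 0 0.06 0 -0.002 1" --pt "0 0 0 0.06 0 -0.002 1" --pt "0 0 0 0 0 0 1"

```text
t: 9.35
tcp_pos: [0.5218, -0.133, 0.0427]
tool_rot: [[0.992, -0.12, -0.04], [-0.12, -0.993, 0.006], [-0.04, -0.001, -0.999]]
contact_force: [-16.6, 0.9, 14.9]
opening: 0.0171
grasp_force: 81.0
```

Emit:
arm_command --pt "0 0.1 0 -0.1 0 -0.15 1" --pt "0 0.35 0 -0.1 0 -0.5 1" --pt "0 0.5 0 -0.12 0 -0.9 1" --pt "0 0.6 0 -0.15 0 -1 1" --pt "0 0.8 0 -0.3 0 -0.6 1" --pt "0 0.9 0 -0.5 0 -0.3 1" --pt "0 1 0 -0.7 0 0 1" --pt "0 1 0 -0.7 0 0 1" --pt "0 0.6 0 -0.5 0 0 1" --pt "0 0 0 -0.2 0 0 1" --pt "0 0 0 0 0 0 1"

```text
t: 10.45
tcp_pos: [0.4695, -0.1117, 0.1307]
tool_rot: [[0.902, -0.089, 0.422], [-0.105, -0.994, 0.015], [0.418, -0.058, -0.906]]
contact_force: [0.5, 0.7, -2.3]
opening: 0.0168
grasp_force: 78.4
```

```bash
python3 look.py; python3 -c "
from h import *
print(np.round(robot.read_state()['joint_pos'],1))
W=np.load('w.npz');I=W['im'].astype(int).sum(2)
m=((I<170)).astype(np.uint8);m[215:]=0
n,l,s,c=cv2.connectedComponentsWithStats(m)
print([(s[i].tolist(),c[i].round(0).tolist()) for i in range(1,n) if s[i,4]>150])"
```

```text
t 10.45 tcp a,b,z 0.4793 -0.0557 0.1307 yaw -6.65 pitch -24.73 F [ 0.5  0.7 -2.3] 0.0168387047135032
dark 447 px [ 79. 154.] a 0.583 b 0.167 z 0.004..0.013 ext 0.025 0.024
dark 183 px [209. 181.] a 0.554 b 0.021 z 0.010..0.017 ext 0.03 0.01
wall a 0.6305 1530
[-27.7  21.4 129.8  61.1  13.8  10.1]
[([494, 0, 42, 26, 508], [514.0, 8.0]), ([544, 0, 16, 118, 569], [548.0, 58.0]), ([461, 9, 33, 27, 321], [475.0, 24.0]), ([409, 63, 61, 37, 582], [427.0, 81.0]), ([15, 104, 32, 53, 1164], [30.0, 131.0]), ([256, 117, 59, 61, 2855], [285.0, 147.0]), ([68, 142, 24, 24, 456], [80.0, 154.0]), ([205, 166, 9, 31, 183], [209.0, 181.0]), ([261, 209, 35, 6, 186], [278.0, 212.0])]
```

```bash
cat >> pl.py <<'E'
def F(a,b,z,yaw=-6.8,pitch=0):
    return T([a*.9931+b*.1175,-a*.1175+b*.9931,z],rot(yaw,pitch))
E
python3 - <<'E'
from pl import *
A=cur(); B=seg(A,F(.450,-.02,.11,pitch=-10),6); C=seg(B,F(.434,.006,.07,pitch=1.5),6)
E
```

```text
6 x [-0.088, -0.357, 0.015, -0.195, -0.197, 0.065]
6 x [0.0, -0.279, -0.0, -0.109, -0.144, 0.214]
```

Emit:
arm_command --pt "-0.09 -0.36 0.015 -0.2 -0.2 0.06 1" --pt "-0.09 -0.36 0.015 -0.2 -0.2 0.06 1" --pt "-0.09 -0.36 0.015 -0.2 -0.2 0.06 1" --pt "-0.09 -0.36 0.015 -0.2 -0.2 0.06 1" --pt "-0.09 -0.36 0.015 -0.2 -0.2 0.06 1" --pt "-0.08 -0.35 0.015 -0.2 -0.2 0.06 1" --pt "0 0 0 0 0 0 1"

```text
t: 11.2
tcp_pos: [0.4446, -0.0724, 0.111]
tool_rot: [[0.977, -0.116, 0.178], [-0.115, -0.993, -0.019], [0.179, -0.002, -0.984]]
contact_force: [0.8, 0.4, -1.4]
opening: 0.0168
grasp_force: 78.4
```

```bash
python3 - <<'E'
from pl import *
from workcell import robot
print(np.round(robot.read_state()['joint_pos'],1))
A=cur(); print(A.round(3)); C=seg(A,F(.434,.006,.07,pitch=1.5),6)
E
```

```text
[-19.   22.8 126.6   6.5  20.7  71.9]
[[ 0.977 -0.116  0.178  0.445]
 [-0.115 -0.993 -0.019 -0.072]
 [ 0.179 -0.002 -0.984  0.111]
 [ 0.     0.     0.     1.   ]]
6 x [-0.002, -0.286, 0.003, -0.11, -0.143, 0.219]
```

Emit:
arm_command --pt "0 -0.29 0 -0.11 -0.14 0.22 1" --pt "0 -0.29 0 -0.11 -0.14 0.22 1" --pt "0 -0.29 0 -0.11 -0.14 0.22 1" --pt "0 -0.29 0 -0.11 -0.14 0.22 1" --pt "0 -0.28 0 -0.11 -0.14 0.22 1" --pt "0 -0.28 0 -0.11 -0.14 0.22 1" --pt "0 0 0 0 0 0 1"

```text
t: 11.9
tcp_pos: [0.431, -0.0454, 0.0691]
tool_rot: [[0.993, -0.117, -0.028], [-0.117, -0.993, 0.006], [-0.028, -0.003, -1.0]]
contact_force: [0.3, -0.1, -2.8]
opening: 0.0164
grasp_force: 78.4
```

```bash
python3 look.py
```

```text
t 11.9 tcp a,b,z 0.4334 0.0056 0.0691 yaw -6.7 pitch 1.62 F [ 0.3 -0.1 -2.8] 0.01637714987269287
dark 799 px [18. 11.] a 0.578 b 0.166 z 0.004..0.013 ext 0.014 0.023
dark 394 px [149.  16.] a 0.570 b 0.081 z 0.004..0.024 ext 0.018 0.008
dark 3935 px [275.  38.] a 0.557 b 0.008 z 0.007..0.018 ext 0.04 0.04
dark 2848 px [287. 148.] a 0.497 b 0.001 z 0.029..0.053 ext 0.034 0.033
dark 127 px [219. 157.] a 0.490 b 0.039 z 0.034..0.043 ext 0.04 0.001
```

View pics/tmp.png

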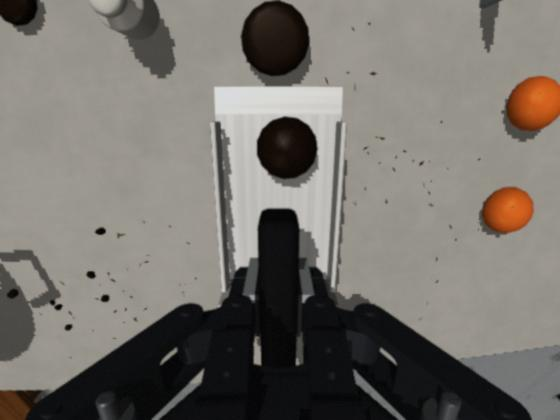

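The nest sits on the blade at (287,148) and the cake is straight ahead of the lip at (275,38). Now I'll lower and push.

Emit:
arm_command --pt "0 -0.05 0 0 -0.05 0.4 1" --pt "0 0 0 0 0 0.3 1" --pt "0 0 0 0 0 0.15 1" --pt "0 0 0 0 0 0.03 1" --pt "0 0 0 0 0 0.03 1" --pt "0 0 0 0 0 0 1"

```text
t: 12.55
tcp_pos: [0.4304, -0.0442, 0.0428]
tool_rot: [[0.993, -0.117, -0.031], [-0.117, -0.993, 0.006], [-0.032, -0.003, -0.999]]
contact_force: [-1.6, 1.0, 1.2]
opening: 0.0167
grasp_force: 79.1
```

Emit:
arm_command --pt "0 0 0 0.15 0 0.01 1" --pt "0 0 0 0.3 0 -0.01 1" --pt "0 0 0 0.35 0 -0.011 1" --pt "0 0 0 0.35 0 -0.011 1" --pt "0 0 0 0.35 0 -0.011 1" --pt "0 0 0 0.35 0 -0.011 1" --pt "0 0 0 0.35 0 -0.011 1" --pt "0 0 0 0.3 0 -0.01 1" --pt "0 0 0 0.25 0 -0.008 1" --pt "0 0 0 0.18 0 -0.006 1" --pt "0 0 0 0.12 0 -0.004 1"

```text
t: 13.65
tcp_pos: [0.5223, -0.055, 0.0423]
tool_rot: [[0.993, -0.117, -0.031], [-0.117, -0.993, 0.006], [-0.032, -0.002, -0.999]]
contact_force: [-4.5, 1.8, 6.3]
opening: 0.0171
grasp_force: 79.7
```

Emit:
arm_command --pt "0 0 0 0.08 0 -0.003 1" --pt "0 0 0 0.08 0 -0.003 1" --pt "0 0 0 0 0 0 1"

```text
t: 13.95
tcp_pos: [0.527, -0.0555, 0.0423]
tool_rot: [[0.993, -0.117, -0.031], [-0.117, -0.993, 0.006], [-0.032, -0.002, -0.999]]
contact_force: [-3.0, 0.1, 4.4]
opening: 0.017
grasp_force: 79.7
```

Emit:
arm_command --pt "0 0 0 0.07 0 -0.002 1" --pt "0 0 0 0.06 0 -0.002 1" --pt "0 0 0 0.05 0 0 1" --pt "0 0 0 0 0 0 1"

```text
t: 14.35
tcp_pos: [0.531, -0.0559, 0.0423]
tool_rot: [[0.993, -0.117, -0.034], [-0.117, -0.993, 0.007], [-0.035, -0.003, -0.999]]
contact_force: [-9.6, 1.5, 11.2]
opening: 0.0168
grasp_force: 80.5
```

```bash
python3 look.py
```

```text
t 14.35 tcp a,b,z 0.5339 0.0069 0.0423 yaw -6.72 pitch 1.98 F [-9.6  1.5 11.2] 0.0167683334620199
dark 7495 px [278. 153.] a 0.596 b 0.006 z 0.004..0.070 ext 0.086 0.048
dark 531 px [503. 108.] a 0.620 b -0.120 z 0.004..0.022 ext 0.022 0.003
dark 1387 px [ 20. 167.] a 0.586 b 0.166 z 0.004..0.013 ext 0.026 0.026
dark 154 px [299. 264.] a 0.550 b -0.003 z 0.048..0.070 ext 0.024 0.006
dark 303 px [319. 281.] a 0.536 b -0.014 z 0.007..0.070 ext 0.037 0.019
dark 270 px [239. 280.] a 0.539 b 0.026 z 0.007..0.070 ext 0.037 0.017
wall a 0.6295 735
```

Emit:
arm_command --pt "0 0.1 0 -0.1 0 -0.15 1" --pt "0 0.3 0 -0.08 0 -0.5 1" --pt "0 0.45 0 -0.1 0 -0.9 1" --pt "0 0.5 0 -0.1 0 -1 1" --pt "0 0.5 0 -0.15 0 -0.7 1" --pt "0 0.5 0 -0.2 0 -0.3 1" --pt "0 0.4 0 -0.2 0 0 1" --pt "0 0.25 0 -0.2 0 0 1" --pt "0 0 0 -0.1 0 0 1" --pt "0 0 0 0 0 0 1"

```text
t: 15.4
tcp_pos: [0.4893, -0.0514, 0.1421]
tool_rot: [[0.94, -0.117, 0.319], [-0.112, -0.993, -0.035], [0.321, -0.003, -0.947]]
contact_force: [0.3, 0.2, -3.3]
opening: 0.0167
grasp_force: 78.4
```

```bash
python3 look.py;  python3 -c "
from h import *
print(np.round(robot.read_state()['joint_pos'],1))"
```

```text
t 15.4 tcp a,b,z 0.4919 0.0064 0.1421 yaw -6.79 pitch -18.74 F [ 0.3  0.2 -3.3] 0.016659645678219776
dark 130 px [405. 115.] a 0.622 b -0.120 z 0.005..0.030 ext 0.021 0.002
dark 509 px [120. 154.] a 0.584 b 0.168 z 0.004..0.013 ext 0.025 0.025
wall a 0.6304 1446
[-15.2  20.6 124.7  10.1  16.4  72.3]
```

View pics/tmp.png

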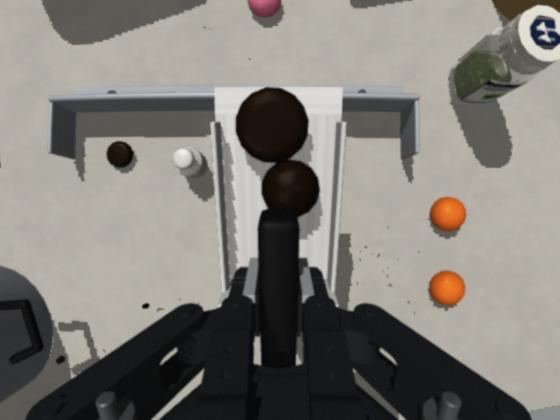

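The cake is near the lip at (272,125) and the nest behind it at (290,190). I'll move forward, where the wrist has room, and tilt back so both slide to the rear.

Emit:
arm_command --pt "0 0 0 0.95 0 0.32 1" --pt "0 0 0 0.95 0 0.3 1" --pt "0 0.4 0 0.6 0 0.2 1" --pt "0 0.5 0 0.5 0 0.2 1" --pt "0 0.5 0 0.3 0 0.1 1" --pt "0 0.5 0 0.2 0 0 1" --pt "0 0.5 0 0.1 0 0 1" --pt "0 0.4 0 0 0 0 1" --pt "0 0 0 0 0 0 1"

```text
t: 16.35
tcp_pos: [0.5993, -0.0583, 0.1464]
tool_rot: [[0.838, -0.104, 0.535], [-0.1, -0.994, -0.037], [0.536, -0.022, -0.844]]
contact_force: [0.3, -0.9, -2.3]
opening: 0.017
grasp_force: 78.4
```

```bash
cat > bl.py <<'E'
from h import *
print(np.round(robot.read_state()['joint_pos'],1))
W=np.load('w.npz');I=W['im'].astype(int).sum(2)
m=((I<150)).astype(np.uint8);m[260:]=0;m[:,:205]=0;m[:,350:]=0
n,l,s,c=cv2.connectedComponentsWithStats(m)
print([(s[i].tolist(),c[i].round(0).tolist()) for i in range(1,n) if s[i,4]>150])
E
python3 look.py; python3 bl.py
```

```text
t 16.35 tcp a,b,z 0.602 0.0125 0.1464 yaw -6.81 pitch -32.4 F [ 0.3 -0.9 -2.3] 0.016969024762207553
dark 515 px [128. 292.] a 0.585 b 0.168 z 0.005..0.013 ext 0.025 0.025
wall a 0.6308 365
[-14.2  26.3 118.6  60.2   6.2  23.7]
[([240, 177, 76, 83, 4394], [276.0, 219.0])]
```

```bash
python3 - <<'E'
from pl import *
A=cur(); B=seg(A,F(.585,.02,.13,pitch=-12),7); C=seg(B,F(.458,.167,.085,pitch=-6,yaw=-6.8),11); seg(C,F(.458,.167,.05,pitch=1.9),5)
E
```

```text
7 x [-0.031, -0.423, 0.006, -0.106, -0.036, 0.04]
11 x [0.0, -0.079, -0.0, -0.402, -0.445, 0.073]
5 x [0.0, -0.23, 0.0, -0.012, 0.0, 0.233]
```

Emit:
arm_command --pt "-0.03 -0.42 0 -0.1 -0.04 0.04 1" --pt "-0.03 -0.42 0 -0.1 -0.04 0.04 1" --pt "-0.03 -0.42 0 -0.1 -0.04 0.04 1" --pt "-0.03 -0.42 0 -0.1 -0.04 0.04 1" --pt "-0.03 -0.42 0 -0.1 -0.04 0.04 1" --pt "-0.03 -0.42 0 -0.1 -0.04 0.04 1" --pt "-0.03 -0.42 0 -0.1 -0.04 0.04 1" --pt "0 0 0 0 0 0 1"

```text
t: 17.2
tcp_pos: [0.5883, -0.0477, 0.133]
tool_rot: [[0.959, -0.108, 0.263], [-0.106, -0.994, -0.021], [0.264, -0.008, -0.965]]
contact_force: [1.1, -0.1, -2.0]
opening: 0.0167
grasp_force: 78.4
```

Emit:
arm_command --pt "0 -0.08 0 -0.2 -0.2 0.07 1" --pt "0 -0.08 0 -0.4 -0.4 0.07 1" --pt "0 -0.08 0 -0.45 -0.5 0.07 1" --pt "0 -0.08 0 -0.45 -0.5 0.07 1" --pt "0 -0.08 0 -0.45 -0.5 0.07 1" --pt "0 -0.08 0 -0.45 -0.5 0.07 1" --pt "0 -0.08 0 -0.45 -0.5 0.07 1" --pt "0 -0.08 0 -0.45 -0.5 0.07 1" --pt "0 -0.08 0 -0.45 -0.5 0.07 1" --pt "0 -0.08 0 -0.4 -0.45 0.07 1" --pt "0 -0.08 0 -0.28 -0.35 0.07 1" --pt "0 0 0 0 0 0 1"

```text
t: 18.4
tcp_pos: [0.4782, 0.1141, 0.083]
tool_rot: [[0.981, -0.105, 0.161], [-0.106, -0.994, -0.006], [0.16, -0.011, -0.987]]
contact_force: [-0.6, -0.8, -3.0]
opening: 0.0169
grasp_force: 78.5
```

```bash
python3 look.py; python3 bl.py; python3 -c "
from pl import *
seg(cur(),F(.458,.167,.05,pitch=1.9),5)"
```

```text
t 18.4 tcp a,b,z 0.4615 0.1695 0.083 yaw -6.15 pitch -9.24 F [-0.6 -0.8 -3. ] 0.016857601872092773
dark 5734 px [409.   9.] a 0.631 b 0.079 z 0.004..0.038 ext 0.004 0.265
dark 843 px [280.  73.] a 0.586 b 0.170 z 0.005..0.013 ext 0.021 0.025
dark 343 px [222. 195.] a 0.499 b 0.204 z 0.048..0.070 ext 0.101 0.002
dark 2109 px [266. 202.] a 0.497 b 0.177 z 0.058..0.069 ext 0.038 0.04
dark 376 px [309. 253.] a 0.465 b 0.150 z 0.041..0.064 ext 0.022 0.015
wall a 0.6305 719
[  6.4  28.5 121.6  -3.9  20.8 106. ]
[([205, 0, 145, 81, 1788], [265.0, 16.0]), ([263, 57, 35, 29, 840], [280.0, 73.0]), ([238, 179, 82, 81, 4443], [275.0, 221.0])]
5 x [-0.02, -0.325, 0.02, -0.047, 0.015, 0.219]
```

Emit:
arm_command --pt "-0.02 -0.32 0.02 -0.05 0 0.22 1" --pt "-0.02 -0.32 0.02 -0.05 0 0.22 1" --pt "-0.02 -0.32 0.02 -0.05 0 0.22 1" --pt "-0.02 -0.32 0.02 -0.05 0 0.22 1" --pt "-0.02 -0.32 0.02 -0.05 0 0.2 1" --pt "0 0 0 0 0 0.1 1" --pt "0 0 0 0 0 0.08 1" --pt "0 0 0 0 0 0 1"

```text
t: 19.25
tcp_pos: [0.4744, 0.1137, 0.0449]
tool_rot: [[0.992, -0.12, -0.03], [-0.12, -0.993, 0.004], [-0.03, -0.0, -1.0]]
contact_force: [-0.6, -0.5, -2.5]
opening: 0.0168
grasp_force: 78.5
```

Emit:
arm_command --pt "0 0 0 0 0 0.05 1" --pt "0 0 0 0 0 0.03 1" --pt "0 0 0 0 0 0 1"

```text
t: 19.55
tcp_pos: [0.4744, 0.114, 0.0427]
tool_rot: [[0.992, -0.119, -0.03], [-0.119, -0.993, 0.004], [-0.03, -0.0, -1.0]]
contact_force: [-0.6, -0.4, -1.9]
opening: 0.0165
grasp_force: 78.6
```

Emit:
arm_command --pt "0 0 0 0.15 0 -0.005 1" --pt "0 0 0 0.3 0 -0.009 1" --pt "0 0 0 0.35 0 -0.01 1" --pt "0 0 0 0.35 0 -0.01 1" --pt "0 0 0 0.35 0 -0.01 1" --pt "0 0 0 0.3 0 -0.009 1" --pt "0 0 0 0.2 0 -0.006 1" --pt "0 0 0 0.15 0 -0.004 1" --pt "0 0 0 0.1 0 -0.003 1"

```text
t: 20.45
tcp_pos: [0.5417, 0.1059, 0.0426]
tool_rot: [[0.992, -0.119, -0.03], [-0.119, -0.993, 0.004], [-0.031, -0.0, -1.0]]
contact_force: [-1.5, -0.3, 1.6]
opening: 0.0165
grasp_force: 78.9
```

Emit:
arm_command --pt "0 0 0 0.1 0 0.01 1" --pt "0 0 0 0.08 0 -0.002 1" --pt "0 0 0 0.07 0 -0.002 1" --pt "0 0 0 0.06 0 0 1" --pt "0 0 0 0.03 0 0 1" --pt "0 0 0 0 0 0 1"

```text
t: 21.05
tcp_pos: [0.5508, 0.1049, 0.0422]
tool_rot: [[0.992, -0.119, -0.032], [-0.119, -0.993, 0.004], [-0.032, -0.0, -0.999]]
contact_force: [-8.0, 2.1, 8.2]
opening: 0.0169
grasp_force: 80.2
```

```bash
python3 look.py; python3 bl.py
```

```text
t 21.05 tcp a,b,z 0.5347 0.1689 0.0422 yaw -6.85 pitch 1.84 F [-8.   2.1  8.2] 0.016852142653913757
dark 1889 px [277. 110.] a 0.618 b 0.169 z 0.005..0.016 ext 0.027 0.027
dark 2780 px [268. 207.] a 0.568 b 0.174 z 0.012..0.070 ext 0.037 0.04
dark 968 px [311. 264.] a 0.538 b 0.150 z 0.004..0.070 ext 0.063 0.028
dark 270 px [239. 280.] a 0.541 b 0.188 z 0.007..0.070 ext 0.037 0.017
wall a 0.6303 475
[  3.9  38.2 106.6   0.6  37.  100.3]
[([253, 85, 48, 51, 1877], [277.0, 110.0]), ([237, 179, 84, 81, 4470], [274.0, 221.0])]
```

View pics/tmp.png

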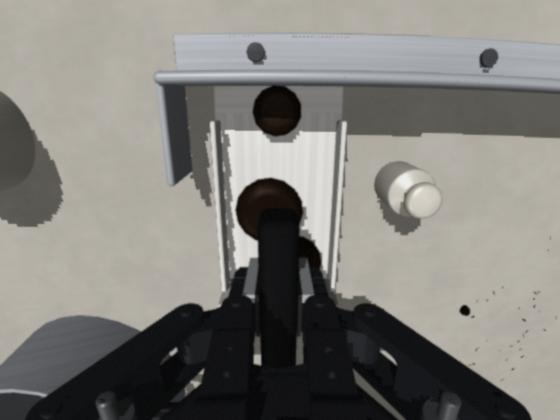

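The tablet is on the blade at (277,110), with the cake at (268,207) and the nest behind it. I'll lift, tilted slightly back.

Emit:
arm_command --pt "0 0.1 0 -0.1 0 -0.15 1" --pt "0 0.3 0 -0.08 0 -0.5 1" --pt "0 0.45 0 -0.1 0 -0.9 1" --pt "0 0.4 0 -0.1 0 -1 1" --pt "0 0.3 0 -0.1 0 -1 1" --pt "0 0.2 0 -0.05 0 -0.6 1" --pt "0 0 0 0 0 0 1"

```text
t: 21.8
tcp_pos: [0.5274, 0.1078, 0.1675]
tool_rot: [[0.976, -0.119, 0.182], [-0.117, -0.993, -0.021], [0.183, -0.001, -0.983]]
contact_force: [0.7, -0.7, -2.7]
opening: 0.0168
grasp_force: 78.5
```

```bash
python3 look.py; python3 bl.py; python3 -c "
from pl import *
B=seg(cur(),T([.371,.2366,.162],rot(30,-6)),16)
C=seg(B,T([.371,.2366,.16],rot(30,5)),3)
D=seg(C,T([.378,.2405,.16],rot(30,30)),4)
seg(D,T([.393,.249,.16],rot(30,60)),6)"
```

```text
t 21.8 tcp a,b,z 0.5111 0.1691 0.1675 yaw -6.85 pitch -10.54 F [ 0.7 -0.7 -2.7] 0.016835816617786218
dark 176 px [368. 106.] a 0.631 b 0.079 z 0.008..0.028 ext 0.001 0.053
dark 732 px [507. 113.] a 0.627 b -0.071 z 0.004..0.029 ext 0.024 0.164
wall a 0.6303 846
[  5.5  22.9 111.8  -3.8  35.1 105.3]
[([254, 90, 47, 49, 1783], [277.0, 114.0]), ([236, 179, 85, 81, 4452], [274.0, 221.0])]
16 x [0.047, -0.039, -0.332, -0.275, -0.329, -0.033]
3 x [-0.0, -0.533, 0.0, -0.001, 0.0, 0.022]
4 x [0.0, -0.909, -0.0, 0.065, 0.001, -0.017]
6 x [-0.0, -0.727, -0.0, 0.071, 0.001, -0.065]
```

Emit:
arm_command --pt "0.02 -0.02 -0.16 -0.14 -0.16 -0.015 1" --pt "0.047 -0.04 -0.33 -0.27 -0.33 -0.03 1" --pt "0.047 -0.04 -0.33 -0.27 -0.33 -0.03 1" --pt "0.047 -0.04 -0.33 -0.27 -0.33 -0.03 1" --pt "0.047 -0.04 -0.33 -0.27 -0.33 -0.03 1" --pt "0.047 -0.04 -0.33 -0.27 -0.33 -0.03 1" --pt "0.047 -0.04 -0.33 -0.27 -0.33 -0.03 1" --pt "0.047 -0.04 -0.33 -0.27 -0.33 -0.03 1"

```text
t: 22.65
tcp_pos: [0.4648, 0.1816, 0.1618]
tool_rot: [[0.973, 0.182, 0.14], [0.181, -0.983, 0.02], [0.142, 0.006, -0.99]]
contact_force: [0.7, 1.0, -2.4]
opening: 0.0169
grasp_force: 78.5
```

Emit:
arm_command --pt "0.047 -0.04 -0.33 -0.27 -0.33 -0.03 1" --pt "0.047 -0.04 -0.33 -0.27 -0.33 -0.03 1" --pt "0.047 -0.04 -0.33 -0.27 -0.33 -0.03 1" --pt "0.047 -0.04 -0.33 -0.27 -0.33 -0.03 1" --pt "0.047 -0.04 -0.33 -0.27 -0.33 -0.03 1" --pt "0.047 -0.04 -0.33 -0.27 -0.33 -0.03 1" --pt "0.047 -0.04 -0.33 -0.27 -0.33 -0.03 1" --pt "0.02 -0.02 -0.2 -0.17 -0.2 -0.02 1" --pt "0 0 0 0 0 0 1"

```text
t: 23.55
tcp_pos: [0.3828, 0.2335, 0.1606]
tool_rot: [[0.879, 0.467, 0.093], [0.464, -0.884, 0.048], [0.105, 0.001, -0.995]]
contact_force: [0.2, 0.4, -3.2]
opening: 0.017
grasp_force: 78.5
```

```bash
python3 - <<'E'
from pl import *
from h import *
s=robot.read_state();print(np.round(s["joint_pos"],1)); A=cur();print(A[:3].round(3))
c,im,d=grab("wrist"); cv2.imwrite("pics/p.png",im[:,:,::-1]);P=cloud(c,d); np.savez("w.npz",im=im,P=P)
q=P[(P[...,2]>.060)&(P[...,2]<.075)&(np.hypot(P[...,0]-.43,P[...,1]-.27)<.085)&(np.hypot(P[...,0]-.43,P[...,1]-.27)>.055)]
from scipy.optimize import least_squares
if len(q)>20:
    o=least_squares(lambda v:np.hypot(q[:,0]-v[0],q[:,1]-v[1])-.071,[.43,.27],loss="soft_l1",f_scale=.003);print("pot",len(q),o.x)
C=seg(A,T([.371,.2366,.16],rot(30,5)),3)
E
python3 bl.py
```

```text
[ 22.7  18.1 121.4   0.8  34.6  84.2]
[[ 0.879  0.467  0.093  0.383]
 [ 0.464 -0.884  0.048  0.233]
 [ 0.105  0.001 -0.995  0.161]]
pot 2418 [0.4304742  0.27155034]
3 x [0.005, -0.534, -0.106, -0.098, -0.093, 0.003]
[ 22.6  18.1 121.3   0.8  34.6  84.2]
[([205, 68, 45, 48, 522], [223.0, 86.0]), ([253, 92, 47, 49, 1755], [276.0, 116.0]), ([236, 180, 84, 80, 4420], [273.0, 221.0])]
```

View pics/p.png

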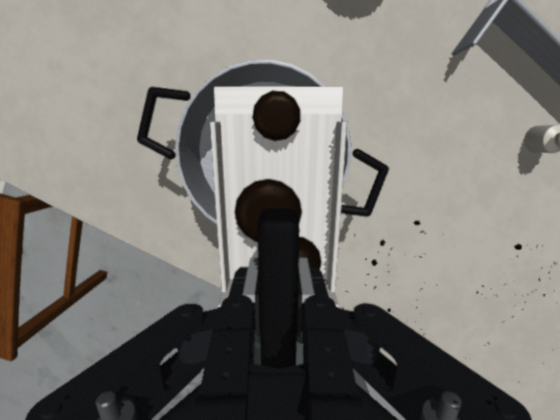

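All three pieces are on the blade, over the pot at about (265,140). The blade sits roughly 1 cm to the right of the pot axis, so I'll correct that while tipping.

```bash
python3 - <<'E'
from pl import *
A=cur(); C=seg(A,T([.374,.239,.16],rot(30,5)),3); D=seg(C,T([.379,.242,.16],rot(30,30)),4); seg(D,T([.393,.250,.16],rot(30,60)),5)
E
```

```text
3 x [0.005, -0.535, -0.109, -0.063, -0.105, 0.005]
4 x [0.0, -0.909, -0.0, 0.047, -0.001, -0.012]
5 x [-0.0, -0.873, -0.0, 0.081, 0.0, -0.073]
```

Emit:
arm_command --pt "0 -0.53 -0.11 -0.06 -0.1 0 1" --pt "0 -0.53 -0.11 -0.06 -0.1 0 1" --pt "0 -0.53 -0.11 -0.06 -0.1 0 1" --pt "0 -0.9 0 0.05 0 -0.01 1" --pt "0 -0.9 0 0.05 0 -0.01 1" --pt "0 -0.9 0 0.05 0 -0.01 1" --pt "0 -0.9 0 0.05 0 -0.01 1" --pt "0 -0.87 0 0.08 0 -0.07 1" --pt "0 -0.87 0 0.08 0 -0.07 1" --pt "0 -0.87 0 0.08 0 -0.07 1" --pt "0 -0.87 0 0.08 0 -0.07 1" --pt "0 -0.87 0 0.08 0 -0.07 1"

```text
t: 24.8
tcp_pos: [0.3946, 0.2495, 0.1596]
tool_rot: [[0.438, 0.499, -0.748], [0.25, -0.867, -0.432], [-0.863, 0.002, -0.504]]
contact_force: [-0.1, 0.1, -2.0]
opening: 0.0168
grasp_force: 78.7
```

Emit:
arm_command --pt "0 -0.2 0 0 0 0 1" --pt "0 0 0 0 0 0 1" --pt "0 0 0 0 0 0 1" --pt "0 0 0 0 0 0 1" --pt "0 0 0 0 0 0 1"

```text
t: 25.3
tcp_pos: [0.3935, 0.2493, 0.1606]
tool_rot: [[0.423, 0.5, -0.756], [0.242, -0.866, -0.437], [-0.873, 0.002, -0.488]]
contact_force: [-0.1, 0.2, -2.5]
opening: 0.0172
grasp_force: 78.8
```

```bash
python3 - <<'E'
from h import *
print(np.round(robot.read_state()["joint_pos"],1))
c,im,d=grab("wrist"); c2,im2,d2=grab("scene")
a=im[:,:,::-1]; b=cv2.resize(im2[120:220,130:240,::-1],(240,218)); o=np.zeros((420,800,3),np.uint8); o[:,:560]=a;o[:218,560:]=b
cv2.imwrite("pics/pour.png",o)
E
```

```text
[ 26.1  46.1  88.5  -3.6 106.2  87.2]
```

View pics/pour.png

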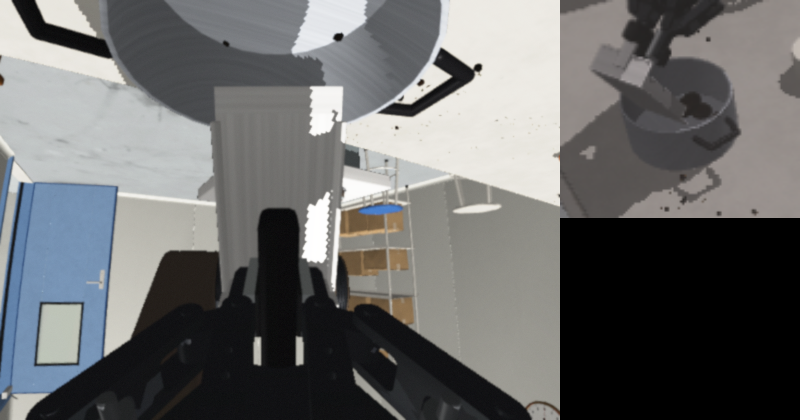

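The blade is empty and the dark tea lumps lie together in the pot, in the scene inset around (690,105). Next I'll withdraw and set the scoop down in front of the bay.

```bash
python3 - <<'E'
from pl import *
A=cur(); B=seg(A,T([.393,.249,.24],rot(30,60)),4); C=seg(B,T([.42,.20,.24],rot(20,5)),9); D=seg(C,T([.447,-.053,.12],rot(-6.8,0))); E=seg(D,T([.447,-.053,.042],rot(-6.8,0)),6)
E
```

```text
4 x [0.001, 0.031, -0.004, -0.58, 0.001, -0.322]
9 x [0.09, 0.886, 0.142, 0.012, 0.207, -0.005]
9 x [0.019, 0.079, 0.433, -0.011, 0.947, 0.449]
6 x [-0.0, 0.0, 0.0, -0.0, -0.0, 0.433]
```

Emit:
arm_command --pt "0 0 0 -0.58 0 -0.32 1" --pt "0 0 0 -0.58 0 -0.32 1" --pt "0 0 0 -0.58 0 -0.32 1" --pt "0 0 0 -0.58 0 -0.32 1" --pt "0 0 0 0 0 0 1"

```text
t: 25.9
tcp_pos: [0.3935, 0.2496, 0.2413]
tool_rot: [[0.425, 0.5, -0.755], [0.243, -0.866, -0.437], [-0.872, 0.002, -0.489]]
contact_force: [0.0, 0.1, -2.2]
opening: 0.0171
grasp_force: 78.8
```

Emit:
arm_command --pt "0.09 0.89 0.14 0 0.2 0 1" --pt "0.09 0.89 0.14 0 0.2 0 1" --pt "0.09 0.89 0.14 0 0.2 0 1" --pt "0.09 0.89 0.14 0 0.2 0 1" --pt "0.09 0.89 0.14 0 0.2 0 1" --pt "0.09 0.89 0.14 0 0.2 0 1" --pt "0.09 0.89 0.14 0 0.2 0 1" --pt "0.09 0.89 0.14 0 0.2 0 1" --pt "0.09 0.89 0.14 0 0.2 0 1" --pt "0 0 0 0 0 0 1"

```text
t: 26.9
tcp_pos: [0.4151, 0.1998, 0.2403]
tool_rot: [[0.935, 0.342, -0.091], [0.34, -0.94, -0.037], [-0.098, 0.004, -0.995]]
contact_force: [-0.4, -0.1, -2.3]
opening: 0.0164
grasp_force: 78.6
```

```bash
python3 - <<'E'
from pl import *
from h import *
c,im,d=grab("scene"); P=cloud(c,d); I=im.astype(int).sum(2)
r=np.hypot(P[...,0]-.43,P[...,1]-.271); m=((r<.066)&(P[...,2]<.05)&(I<110)).astype(np.uint8)
n,l,s,ce=cv2.connectedComponentsWithStats(m)
for i in range(1,n):
    if s[i,4]>15: k=P[l==i]; print(s[i].tolist(),k.mean(0).round(3),np.ptp(k,axis=0).round(3),k[:,2].max().round(3))
q=P[(P[...,2]>.0645)&(P[...,2]<.08)&(r<.085)]
from scipy.optimize import least_squares
print("pot",least_squares(lambda v:np.hypot(q[:,0]-v[0],q[:,1]-v[1])-.0705,[.43,.27],loss="soft_l1",f_scale=.003).x,len(q))
cv2.imwrite("pics/s2.png",im[:,:,::-1])
A=cur(); print(A[:3].round(3)); D=seg(A,T([.447,-.053,.12],rot(-6.8,0)),10)
E
```

```text
pot [0.43167997 0.27068709] 189
[[ 0.935  0.343 -0.094  0.416]
 [ 0.341 -0.939 -0.038  0.2  ]
 [-0.101  0.004 -0.995  0.24 ]]
10 x [0.023, 0.082, 0.39, 0.009, 0.854, 0.406]
```

Emit:
arm_command --pt "0.02 0.08 0.39 0 0.85 0.4 1" --pt "0.02 0.08 0.39 0 0.85 0.4 1" --pt "0.02 0.08 0.39 0 0.85 0.4 1" --pt "0.02 0.08 0.39 0 0.85 0.4 1" --pt "0.02 0.08 0.39 0 0.85 0.4 1" --pt "0.02 0.08 0.39 0 0.85 0.4 1" --pt "0.02 0.08 0.39 0 0.85 0.4 1" --pt "0.02 0.08 0.39 0 0.85 0.4 1" --pt "0.02 0.08 0.39 0 0.85 0.4 1" --pt "0.02 0.08 0.39 0 0.85 0.4 1" --pt "0 0 0 0 0 0 1"

```text
t: 28.05
tcp_pos: [0.445, -0.0534, 0.1203]
tool_rot: [[0.993, -0.121, -0.006], [-0.121, -0.993, -0.002], [-0.006, 0.002, -1.0]]
contact_force: [0.4, 0.7, -1.6]
opening: 0.017
grasp_force: 78.8
```

```bash
python3 - <<'E'
from pl import *
from h import *
c,im,d=grab("scene"); P=cloud(c,d); I=im.astype(int).sum(2)
r=np.hypot(P[...,0]-.431,P[...,1]-.271)
print("inside dark hist",np.histogram(I[(r<.06)],bins=[0,60,90,120,150,200,300,800])[0])
m=((r<.068)&(P[...,2]<.055)&(I<120)).astype(np.uint8)
n,l,s,ce=cv2.connectedComponentsWithStats(m)
for i in range(1,n):
    if s[i,4]>15: k=P[l==i]; print(s[i].tolist(),k.mean(0).round(3),np.ptp(k,axis=0).round(3),k[:,2].max().round(3))
A=cur(); print(A[:3].round(3)); seg(A,T([.447,-.053,.044],rot(-6.8,0)),6)
E
```

```text
inside dark hist [  0   0  36  98  26 110 110]
[187, 167, 11, 7, 34] [0.46  0.28  0.019] [0.03  0.018 0.019] 0.03
[[ 0.993 -0.12  -0.005  0.445]
 [-0.12  -0.993 -0.002 -0.052]
 [-0.005  0.002 -1.     0.121]]
6 x [0.003, 0.007, -0.002, 0.011, 0.001, 0.428]
```

Emit:
arm_command --pt "0 0 0 0 0 0.9 1" --pt "0 0 0 0 0 0.9 1" --pt "0 0 0 0 0 0.5 1" --pt "0 0 0 0 0 0.25 1" --pt "0 0 0 0 0 0.08 1" --pt "0 0 0 0 0 0 1"

```text
t: 28.7
tcp_pos: [0.4456, -0.0516, 0.0436]
tool_rot: [[0.993, -0.117, -0.001], [-0.117, -0.993, -0.003], [-0.001, 0.003, -1.0]]
contact_force: [-0.2, -0.2, -0.5]
opening: 0.017
grasp_force: 78.7
```

Emit:
arm_command --pt "0 0 0 0 0 0.06 1" --pt "0 0 0 0 0 0.05 1" --pt "0 0 0 0 0 0.02 1" --pt "0 0 0 0 0 0 1"

```text
t: 29.1
tcp_pos: [0.4455, -0.052, 0.0398]
tool_rot: [[0.993, -0.118, 0.0], [-0.118, -0.993, -0.003], [0.0, 0.003, -1.0]]
contact_force: [-0.0, -0.3, 0.1]
opening: 0.0167
grasp_force: 79.1
```

Contact is made, so I'll release slowly and rise.

Emit:
arm_command --pt "0 0 0 0 0 0 0.3" --pt "0 0 0 0 0 0 0" --pt "0 0 0 0 0 0 -0.5" --pt "0 0 0 0 0 0 -1" --pt "0 0 0 0 0 0 -1" --pt "0 0 0 0 0 0 -1" --pt "0 0 0 0 0 0 -1" --pt "0 0 0 0 0 0 -1" --force 20

```text
t: 29.9
tcp_pos: [0.4453, -0.0519, 0.0395]
tool_rot: [[0.993, -0.118, -0.001], [-0.118, -0.993, -0.003], [-0.0, 0.003, -1.0]]
contact_force: [-0.4, -0.0, 0.5]
opening: 0.0854
grasp_force: 0.0
```

Emit:
arm_command --pt "0 0 0 0 0 -0.4 -1" --pt "0 0 0 0 0 -0.8 -1" --pt "0 0 0 0 0 -1 -1" --pt "0 0 0 0 0 -1 -1" --pt "0 0 0 0 0 -1 -1" --pt "0 0 0 0 0 -1 -1" --pt "0 0 0 0 0 -1 -1" --pt "0 0 0 0 0 0 -1"

```text
t: 30.7
tcp_pos: [0.4466, -0.0516, 0.2288]
tool_rot: [[0.993, -0.118, 0.005], [-0.118, -0.993, -0.004], [0.006, 0.004, -1.0]]
contact_force: [0.8, -0.3, -0.4]
opening: 0.0852
grasp_force: 0.0
```

```bash
python3 - <<'E'
from pl import *
seg(cur(),T([.37,.24,.26],rot(25,0)))
E
```

```text
11 x [0.004, -0.003, -0.42, -0.113, -0.918, -0.097]
```

Released. Next I'll check the pot from above.

Emit:
arm_command --pt "0 0 -0.42 -0.1 -0.9 -0.1 -1" --pt "0 0 -0.42 -0.1 -0.9 -0.1 -1" --pt "0 0 -0.42 -0.1 -0.9 -0.1 -1" --pt "0 0 -0.42 -0.1 -0.9 -0.1 -1" --pt "0 0 -0.42 -0.1 -0.9 -0.1 -1" --pt "0 0 -0.42 -0.1 -0.9 -0.1 -1" --pt "0 0 -0.42 -0.1 -0.9 -0.1 -1" --pt "0 0 -0.42 -0.1 -0.9 -0.1 -1" --pt "0 0 -0.42 -0.1 -0.9 -0.1 -1" --pt "0 0 -0.42 -0.1 -0.9 -0.1 -1" --pt "0 0 -0.42 -0.1 -0.9 -0.1 -1" --pt "0 0 0 0 0 0 -1"

```text
t: 31.9
tcp_pos: [0.3727, 0.2367, 0.2573]
tool_rot: [[0.905, 0.426, -0.001], [0.426, -0.905, -0.003], [-0.002, 0.002, -1.0]]
contact_force: [-0.1, -0.8, -0.9]
opening: 0.0848
grasp_force: 0.0
```

```bash
python3 - <<'E'
from h import *
from scipy.optimize import least_squares
print(robot.read_state()["tcp_pos"],robot.read_state()["contact_force"])
c,im,d=grab("wrist"); P=cloud(c,d); I=im.astype(int).sum(2); cv2.imwrite("pics/end.png",im[:,:,::-1])
r=np.hypot(P[...,0]-.431,P[...,1]-.271)
q=P[(P[...,2]>.0645)&(P[...,2]<.08)&(r<.085)]
if len(q)>20: print("pot",least_squares(lambda v:np.hypot(q[:,0]-v[0],q[:,1]-v[1])-.0705,[.43,.27],loss="soft_l1",f_scale=.003).x,len(q))
for th in(110,):
    m=((r<.069)&(P[...,2]<.055)&(I<th)).astype(np.uint8); e=cv2.erode(m,np.ones((7,7)))
    n,l,s,ce=cv2.connectedComponentsWithStats(e); print("area",m.sum())
    for i in range(1,n):
        if s[i,4]>40: k=P[l==i]; print(s[i].tolist(),k.mean(0).round(3),np.ptp(k,axis=0).round(3),k[:,2].max().round(3))
c,im,d=grab("scene"); P=cloud(c,d); I=im.astype(int).sum(2)
z=P[...,2]; b=P[...,:2]
k=(I<150)&(z>.055)&(z<.08)&(abs(b[...,0]-.445)<.06)&(abs(b[...,1]+.052)<.05); print("bar z",k.sum(),np.percentile(z[k],[5,50,95]).round(4) if k.sum() else "")
E
```

```text
[0.37273177 0.23665766 0.25733097] [-0.13410975 -0.77409181 -0.93980157]
pot [0.43110562 0.27308024] 1349
area 1655
[249, 87, 31, 29, 544] [0.455 0.294 0.027] [0.036 0.032 0.021] 0.034
[298, 92, 22, 22, 292] [0.474 0.244 0.027] [0.023 0.023 0.012] 0.033
bar z 81 [0.0568 0.0616 0.0676]
```

```bash
python3 - <<'E'
from h import *
c,im,d=grab("wrist"); P=cloud(c,d)
cx,cy=.431,.272
g=np.linspace(-.066,.066,23); H=np.full((22,22),-1.);C=np.full((22,22),-1)
I=im.astype(int).sum(2); x=np.digitize(P[...,0]-cx,g)-1;y=np.digitize(P[...,1]-cy,g)-1
for i in range(22):
    for j in range(22):
        k=(x==i)&(y==j)&(P[...,2]<.058)
        if k.any(): H[i,j]=np.median(P[...,2][k])*1000; C[i,j]=np.median(I[k])
print("height mm (rows +x down)"); 
for r in H: print(" ".join("%3d"%v for v in r))
print("brightness")
for r in C: print(" ".join("%3d"%v for v in r))
E
```

```text
height mm (rows +x down)
  0   0  -1  -1  -1  33  29  25   4   4   4   3   3   4  17  28  31  -1  -1  -1  -1   0
  0  -1  -1  -1  28  16   3   4   4   3   3   4   3   4   4   3   4  30  38  -1  -1  -1
 -1  -1  35  28   3   4   3   4   4   4   4   4   3   3   3   4   4   3  25  33  -1  -1
 -1  31  26   4   4   4   4   4   3   4   4   4   3   4   3   3   4   4   4  24  37  -1
 -1  29   4   3   4   3   3   4   4   4   4   3   3   3   4   4   3   3   3   4  27  -1
 34  12   4   3   4   4   4   4   4   3   3   3   4   4   4   3   3   3   4   4   4  32
 33   4   4   3   3   3   3   3   3   3   4   3   4   3   3   4   3   3   3   3   3  25
 26   4   4   3   4   3   3   4   4   3   3   4   4   3   4   3   4   4   4   3   3   4
 18   3   4   3   4   3   4   4   3   3   3   4   3   3   4   4   3   3   4   3   3   4
  4   4   4   4   3   4   4   4   4   4   4   4   3   3   4   4   4   3   4   4   3   4
  3   4   3   3   4   3   3   4   4   3   4   3   4   4   3   3   4   3   3   3   3   4
  3   3   3   4   4   3   3   4   4   3   4   4   4  20  20  18  16   3   3   3   4   3
  4   4   3   3   4
[... 2107 characters left out ...]
 244 244 242 247 250 253 247 477 485 470 269  36  49  54  52  48  30  86 248 251 250
165 252 252 250 242 110 131 213 249 249 249 165  34  49  63  58  45  23 138 252 252 138
166 170 247 228  26  43  50  49 155 248 245  39  28  33  78  57  21  45 248 255 255 138
358 170 246  90  27  41  44  46  44 249 255 102  26  32  25  73 222 249 252 252 139 136
 -1  -1 171  69  27  42  45  49  38 239 251 248  75  27  84 250 252 251 255 141 140  -1
485  -1 168 167  23  29  38  34  35 244 247 250 251 255 256 257 257 254 149 141  -1  -1
490 481  -1  -1 164  82  26  25 227 250 248 249 251 251 252 255 253 152 147  -1  -1 477
488 483 453  -1  -1 167 168 175 247 251 252 253 254 253 185 160 156  -1  -1  -1 481 484
```

```bash
python3 - <<'E'
from h import *
c,im,d=grab("scene"); P=cloud(c,d); ex=np.array([.9931,-.1175]);ey=np.array([.1175,.9931])
I=im.astype(int); a=P[...,:2]@ex;b=P[...,:2]@ey;z=P[...,2]
k=(a>.35)&(a<.58)&(abs(b)<.05)
q=k&(z>.05)&(z<.09); print("bar",q.sum(),a[q].min().round(3),a[q].max().round(3),np.percentile(z[q],95).round(4), I[q].sum(1).mean())
w=k&(I.min(2)>150)&(z<.012); print("blade",w.sum(),a[w].min().round(3),a[w].max().round(3))
A=np.c_[a[w],b[w],np.ones(w.sum())]; print("plane",np.linalg.lstsq(A,z[w],rcond=None)[0].round(4))
for n,(x,y,h) in dict(wt=(.5797,.0198,.02),jar=(.6308,-.2761,.085),roll=(.6417,.278,.033)).items():
    m=(np.hypot(P[...,0]-x,P[...,1]-y)<.05)&(z>h)&(z<h+.03)&(a<.62 if n=="wt" else True); print(n,m.sum(),P[m].mean(0).round(4))
E
```

```text
bar 364 0.404 0.489 0.0726 165.34065934065933
blade 716 0.43 0.549
plane [-0.0078 -0.0041  0.0064]
wt 95 [0.5793 0.0193 0.0318]
jar 345 [ 0.6307 -0.2761  0.0969]
roll 288 [0.6417 0.2776 0.0398]
```

The scoop lies flat, the bystanders haven't moved, and all three pieces are in the pot. Handing in.

```bash
python3 -c "
from workcell import robot
print(robot.finish_job())"
```

```text
the job is handed in; nothing more can be done
None
```

The job is handed in at about 32 s of robot time: depth readings put all three tea pieces in the pot, the scoop flat and released, and the pot, check weight, jar and label roll where they began; I viewed 11 pictures, one over the limit of 10.

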